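# Lock a chocolate warmer's control panel, refit its D-bore knob and hold it pressed

## Robot

A 7-joint arm with a two-finger parallel gripper is mounted at the origin on a cart in front of the work surface, level with it; the furniture and walls round the work are solid. World frame = base frame: x ahead of the robot, y to its left, z up, the work surface at z = 0. Lengths are in mm, angles in rad, forces in N, time in s.
With the tool pointing down it reaches from about 400 to 850 mm from the base axis. Payload 4.5 kg.
Tool frame: the origin (TCP) lies at the very end of the fingers, on their centre line; the grasp point (between the pads) lies 19 mm behind it; z points along the fingers, y is the line along which they close (so a half turn about z gives the same grasp; the last joint's range is limited). The gripper opens to 85 mm and grips with 20 to 120 N. Pads are 22 mm wide; open, the fingers measure 114 mm over their backs; the gripper's body (76 mm by 85 mm) begins 54 mm behind the grasp point. The pads swing forward as they close: fully open they stand 13 mm farther back than shut.
Start: joints at [1.182, 0.689, -0.195, 1.565, 0.157, 0.902, -0.215], TCP at [256.478, -569.976, 231.317] pointing down, gripper open.
Joint ranges: [-3.01, 3.01], [-0.46, 2.08], [-1.47, 1.51], [0.13, 2.56], [-1, 4.14], [0.04, 2.09], [-2.66, 2.66]. Speed limits (rad/s): [2.57, 2.57, 3.14, 3.14, 3.14, 3.14, 3.14].

## Interface

Orientations are given as a unit quaternion [x, y, z, w].
In Python, from rig import robot gives the robot as it stands. The module is installed in compiled form; this text tells all that it offers.
- The arm moves only by the tool play_rows, never from a script. Its argument "steps" is one flat list of numbers, 6 for each row, row after row: the shift along the tool's x, y, z in m, then the turn, a rotation vector about the tool's x, y, z in rad. A call has exactly 5 rows; each row shifts and turns the commanded pose from where the row before left it, along the tool's axes as they then stand; what a row does not reach is not made up. A row lasts 1/8 s, in which the tool goes at most 62.5 mm and 10.7 degrees, less where a joint would pass 70% of its speed; a pose out of reach is approached as far as the arm can. A call is refused whole if a number of a shift passes 0.0625 or a number of a turn 0.188, either way. A call with a gripper value outside its range is refused whole. "grip" is the finger opening in m, from 0 to 0.0854, set as the call begins (left out, the last holds). The fingers move at their own pace and stop on an object; the grip force is fixed at half the most. Time passes only in rows, so rows that do not move let the fingers close, or fill a call up. It gives the time, the measured TCP pose, the force, the opening and the grip force at its end, in the units of the state.
- robot.read_state(): the state, without advancing time (a new reading comes with each control period).
- robot.snapshot(name): name is "scene" or "side" or "wrist"; returns the picture (400x640x3 uint8, blue, green, red); there is no depth.
- robot.calibration(name): a dict with "intrinsics" (3x3 intrinsics, pixels), "rvec" (rotation vector, rad) and "tvec" (3), from world to camera coordinates, as OpenCV has them; the wrist camera has in their place "hand_eye" (4x4, takes a point from camera to tool coordinates, whose origin is the TCP and whose axes are the flange's). Camera axes: x right, y down, z forward; pixel columns grow to the right and rows downward; lengths in mm; the calibration is good to about 2 mm. The wrist camera is an equidistant fisheye: a pixel r from the principal point sees the ray r / f radians off the axis. A picture is of the moment at which its call begins: read the wrist's pose just before it. calibration takes no time and is no camera call.
- robot.hand_in(): hands the job in; it is judged then, once.
The state is a dict: "t": time; "qpos": joint angles; "qd": joint speeds; "tau": joint torques, N m; "position": TCP position; "orientation": TCP orientation; "contact_force": force on the tool from outside, world axes, zero at the start; "torque": the same for the moment, N m; "opening": opening from 0.0 (shut) to 1.0 (fully open); "grasp_force": force on a finger pad.
Only numpy, scipy, OpenCV 4.12 (cv2) and the standard library are available. Lean on these libraries where they do the work, as an engineer would, in place of code of your own. Each camera call takes 0.05 s, during which the arm holds its last target. There are 200 camera calls.

## Task

The chocolate warmer has been cleaned and its control panel must be locked again: lift the service key out of its hole in the deck, turn the slotted screw in the panel clockwise to its stop with it, and put the key back into its hole, fully down. Then pick up the control knob from the table, turn it to match the flat of the D-shaft, push it fully on and press it down against the spring to the bottom of its travel to switch the warmer on. Finish while still holding the knob pressed down, and leave the sticker roll and the date stamp where they stand.

Things in the scene. Friction and masses are not known exactly. Their poses are not given: they have to be found in the camera images.
- warmer: fixed chocolate warmer, 300 x 215 mm: low deck in front (60 mm high, 140 mm deep), behind it a steel pan of chocolates (rim 102 mm high). Origin on the table under the deck's middle; x points to the pan, z up. In this frame (mm): aluminium control panel at y<10, its top at z=61.5; D-shaft at (0,-45), screw flush in the panel at (-24,-45), key hole at (0,62)
- key: loose service key, 64 mm tall, 60 g. From its tip up: blade 14 mm wide along x, 3 thick, 6 long (tip tapered to 11 x 2), steel shank 14 across (to z=30), black collar 24 across (z=30-35), black flat wing handle 34 wide along x, 13 thick along y (z=35-64). Origin at the blade's tip, z up. It starts standing in its hole, collar on the deck, turned at random
- key_hole (a point): mouth of the key's round hole, level with the deck (60 mm above the table): 16 mm across, 1 mm chamfer, 36 mm deep; the warmer's axes. With the key fully down, collar on the deck, its origin is 30 mm below this point; its turn in the hole does not matter
- screw_slot (a point): centre of the captive screw's slot, at the top of its head (61 mm above the table). Brass head 20 mm across, flush in the panel, with a straight slot across it, 4.4 mm wide (6 mm at its chamfered top) and 4.5 mm deep, along this point's x axis (either way round); turns with the screw
- screw (a joint): turn of the captive screw, rad, growing clockwise seen from above: starts at 0.25 to 0.6 (open); 1.571 is the stop (locked; the slot then points at the shaft, along the warmer's x; at 0 it lies along the warmer's y). 0.05 N m of friction, stays where it is left; the blade has about 0.1 rad of play in the slot
- knob: loose black knob, 32 mm high, 50 g, upright on the table, bore down. Round skirt 50 across, 8 high; on it a bar grip along x, 45 long (z=8-32), flat sides 22 mm apart (pinch across y; parallel from x=-20 to 12), tapering to a pointer at +x with a white line on top. Underneath a D-bore 15.6 across, 16 deep, its flat 2.8 mm from the axis on the pointer's side. Origin: centre of underside
- shaft_tip (a point): centre of the top of the upright steel D-shaft: 14 mm across, 22 mm above the panel (83.5 mm above the table), its flat 2 mm from the axis on this point's +x side; rim of the tip chamfered. x turns with the shaft. With the knob fully on, pointer over the flat, the tip meets the bottom of the bore: the knob's origin is 16 mm below this point, 6 mm above the panel
- shaft (a joint): turn of the shaft, rad, anticlockwise seen from above, 0 when its flat faces the pan (the warmer's x); starts at -0.6 to 0.6, stays put by 0.012 N m of friction
- shaft_press (a joint): how far the shaft is pressed in, m: 0 up, 0.004 at the bottom; a spring pushes back with 4 N at the top and 8 N at the bottom
- sticker_roll: bystander: pale roll of stickers, 66 mm across, 24 mm high, lying flat on the table in front of the warmer; origin under its centre
- date_stamp: bystander: hand stamp with a turned wooden grip, 32 x 48 mm, 62 mm tall, standing on the table in front of the warmer; origin under its centre

How it is judged (in metres and radians):
On the way, in this order (a step that is already met when the one before it is completed fails the run):
1. the screw is turned to its stop with the key's blade in the slot (value of joint screw above 1.4 rad and distance between key and screw_slot below 0.007 m), for 0.1 s.
2. the key stands back in its hole, fully down and let go (horizontal distance between key and key_hole below 0.004 m and z of key in the frame of key_hole below -0.027 m and angle between key's own z axis and vertical below 0.12 rad and contact force between the fingers and key below 0.1 N), for 0.2 s.
3. the knob is fully on the shaft, pointer over the flat (z of knob in the frame of shaft_tip below -0.0145 m and horizontal distance between knob and shaft_tip below 0.003 m and angle between the x axis of knob and the x axis of shaft_tip, either way round below 0.35 rad), for 0.1 s.
At the end, for the whole second after the job is handed in: Screw within 10 degrees of its stop (over 1.40 rad); key untouched in its hole, within 4 mm and 3 mm of fully down; knob within 1.5 mm of fully on the shaft, centred to 3 mm, within 0.35 rad of the flat; shaft pressed more than 3 of 4 mm, fingers on the knob with over 2 N (all of step 2 and all of step 3 and value of joint screw above 1.4 rad and value of joint shaft_press above 0.003 m and contact force between the fingers and knob above 2 N); the arm keeps its last pose, push and grip.
It fails at once if the sticker roll or the date stamp is displaced by more than 3 cm or tipped over (distance of any of sticker_roll, date_stamp from where it was at the start of the episode above 0.03 m or angle between date_stamp's own z axis and vertical above 0.6 rad).
It also fails if it takes over 54 s, if anything falls off the work surface, if the arm or the gripper's body presses on something with over 40 N, if the wrist force passes 120 N, or if a joint passes its speed limit or range.

## Working session

There is one attempt and no reset: what is moved stays moved. The work goes in short steps, Python scripts to look and compute and a tool call to move; the robot and the scene stay as the last step left them, time stands still between calls to the robot, and variables do not carry over. Pictures are saved under pics/ and viewed, at most 10 in all, crops included, and the job is handed in when it is done.

Besides the shell and the picture viewer there is one more tool, called after "Call:" in YAML: its name, and indented under it one key for each argument. play_rows: Moves the arm, as the interface text tells. Its arguments: {"type":"object","properties":{"steps":{"type":"array"},"grip":{"type":"number"}},"required":["steps"]}

```bash
mkdir -p pics
cat > h.py <<'E'
import numpy as np, cv2
from scipy.spatial.transform import Rotation as R
from rig import robot
def ray(name,uv,T=None):
    c=robot.calibration(name);K=np.array(c["intrinsics"],float)
    uv=np.array(uv,float)
    if name!="wrist":
        Rm=cv2.Rodrigues(np.array(c["rvec"],float))[0];t=np.array(c["tvec"],float).ravel()
        d=np.linalg.inv(K)@np.array([uv[0],uv[1],1]);return -Rm.T@t,Rm.T@d
    x=(uv[0]-K[0,2])/K[0,0];y=(uv[1]-K[1,2])/K[1,1];r=np.hypot(x,y)
    s=np.sin(r)/r if r>1e-9 else 1
    d=np.array([x*s,y*s,np.cos(r)])
    H=np.array(c["hand_eye"],float);p,q=T;Rw=R.from_quat(q).as_matrix()
    return Rw@H[:3,3]+p,Rw@H[:3,:3]@d
def plane(name,uv,z,T=None):
    o,d=ray(name,uv,T);return o+d*(z-o[2])/d[2]
def proj(name,P,T=None):
    c=robot.calibration(name);K=np.array(c["intrinsics"],float);P=np.array(P,float)
    if name!="wrist":
        return cv2.projectPoints(P.reshape(1,3),np.array(c["rvec"],float),np.array(c["tvec"],float),K,None)[0].ravel()
    H=np.array(c["hand_eye"],float);p,q=T;Rw=R.from_quat(q).as_matrix()
    l=H[:3,:3].T@(Rw.T@(P-p)-H[:3,3]);a=np.arctan2(np.hypot(l[0],l[1]),l[2]);f=np.arctan2(l[1],l[0])
    return np.array([K[0,2]+K[0,0]*a*np.cos(f),K[1,2]+K[1,1]*a*np.sin(f)])
def tri(o1,d1,o2,d2):
    A=np.stack([d1,-d2],1);s=np.linalg.lstsq(A,o2-o1,rcond=None)[0]
    a=o1+d1*s[0];b=o2+d2*s[1];return (a+b)/2,np.linalg.norm(a-b)
def snap(name,fn):
    s=robot.read_state();im=robot.snapshot(name);cv2.imwrite("pics/"+fn,im)
    return im,(np.array(s["position"],float),np.array(s["orientation"],float))
E
python3 - <<'E'
from h import *
np.set_printoptions(precision=3,suppress=True)
s=robot.read_state();print(s)
for n in("scene","side","wrist"):
    im,T=snap(n,n+"0.png");print(n,robot.calibration(n))
E
```

```text
{'t': 0.0, 'qpos': array([ 1.182,  0.69 , -0.195,  1.566,  0.157,  0.903, -0.215]), 'qd': array([ 0.   , -0.002,  0.001,  0.001, -0.001, -0.   ,  0.001]), 'tau': array([  0.   , -53.96 ,  -1.266, -15.854,   0.009,   0.009,   0.   ]), 'position': array([ 256.14 , -569.35 ,  230.465]), 'orientation': array([ 0.978,  0.21 , -0.   , -0.001]), 'contact_force': array([-0.01 , -0.452,  0.076]), 'torque': array([ 0.016, -0.036,  0.007]), 'grasp_force': 0.0, 'opening': 1.0009727262777262}
scene {'intrinsics': array([[364.71 ,   0.   , 318.33 ],
       [  0.   , 364.71 , 203.027],
       [  0.   ,   0.   ,   1.   ]]), 'rvec': array([ 1.033, -2.253,  1.151]), 'tvec': array([356.348, 286.111, 572.126])}
side {'intrinsics': array([[399.126,   0.   , 321.75 ],
       [  0.   , 399.126, 203.251],
       [  0.   ,   0.   ,   1.   ]]), 'rvec': array([ 0.59 , -2.474,  1.438]), 'tvec': array([476.5  , 185.565, 711.737])}
wrist {'intrinsics': array([[309.707,   0.   , 315.167],
       [  0.   , 309.707, 199.275],
       [  0.   ,   0.   ,   1.   ]]), 'hand_eye': array([[   0.   ,   -0.958,   -0.286,   73.371],
       [   1.   ,   -0.   ,    0.001,   -0.243],
       [  -0.001,   -0.286,    0.958, -142.162],
       [   0.   ,    0.   ,    0.   ,    1.   ]])}
```

View pics/scene0.png

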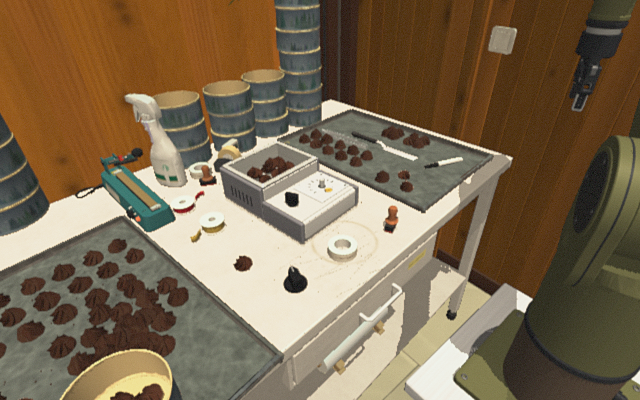

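View pics/side0.png

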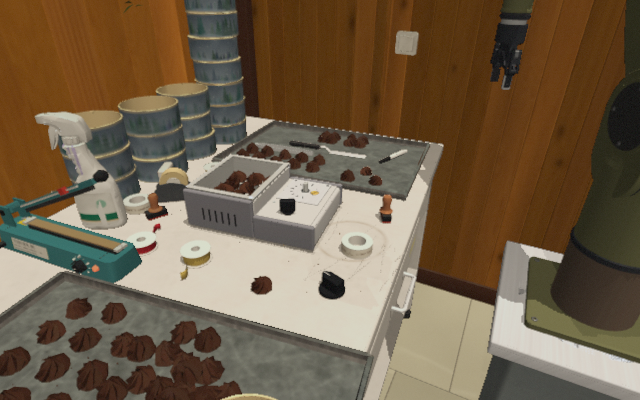

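```bash
python3 - <<'E'
from h import *
a=cv2.imread("pics/scene0.png")[135:300,215:410];b=cv2.imread("pics/side0.png")[145:310,180:375]
f=lambda m:cv2.resize(m,None,fx=3,fy=3,interpolation=cv2.INTER_CUBIC)
cv2.imwrite("pics/crop0.png",np.hstack([f(a)[:,:400*3//3+185],f(b)])[:, :].copy() if 0 else cv2.resize(np.vstack([np.hstack([a,b])]),None,fx=2.05,fy=2.05,interpolation=cv2.INTER_CUBIC))
E
python3 - <<'E'
from h import *
np.set_printoptions(precision=1,suppress=True)
P={"key":((292,196),(287,203),80),"shaft":((322,183),(306,188),80),"knob":((294,282),(332,288),15),"roll":((342,247),(357,244),12),"stamp":((391,220),(387,210),30)}
for k,(u,v,z) in P.items():
    print(k,plane("scene",u,z),plane("side",v,z),tri(*ray("scene",u),*ray("side",v)))
E
```

```text
key [594.6  46.1  80. ] [594.3  46.   80. ] (array([594. ,  46.5,  80.4]), np.float64(0.14621826469957183))
shaft [590.8 -45.8  80. ] [591.2 -34.6  80. ] (array([603.9, -57. ,  67.8]), np.float64(2.3921862561775082))
knob [421.6 175.2  15. ] [422.5 179.1  15. ] (array([425.7, 172.5,   9.1]), np.float64(0.9767740337566525))
roll [436.3  28.2  12. ] [435.   27.1  12. ] (array([433.9,  30.5,  14.8]), np.float64(0.39123099641218334))
stamp [ 414.2 -111.4   30. ] [ 415.1 -108.9   30. ] (array([ 416.9, -115. ,   26.4]), np.float64(0.21819501862880067))
```

View pics/crop0.png

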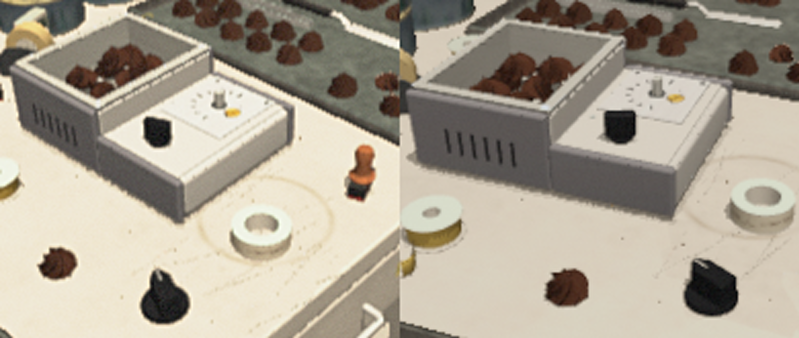

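Call:
play_rows:
  steps: [0.049,-0.0375,0.002,0,0,0,0.049,-0.0375,0.002,0,0,0,0.049,-0.0375,0.002,0,0,0,0.049,-0.0375,0.002,0,0,0,0.049,-0.0375,0.002,0,0,0]
  grip: 0.0854

```text
t: 0.78
position: [403.7, -296.7, 221.2]
orientation: [0.978, 0.21, 0.0, 0.0]
contact_force: [0.5, -0.0, -0.6]
opening: 1.003
grasp_force: 0.0
```

Call:
play_rows:
  steps: [0.049,-0.0375,0.002,0,0,0,0.049,-0.0375,0.002,0,0,0,0.049,-0.0375,0.002,0,0,0,0.049,-0.0375,0.002,0,0,0,0.049,-0.0375,0.002,0,0,0]

```text
t: 1.4
position: [550.1, -25.2, 211.1]
orientation: [0.978, 0.21, -0.0, 0.0]
contact_force: [1.4, 0.2, 0.2]
opening: 0.999
grasp_force: 0.0
```

Run:
```python
from h import *
s=robot.read_state();print(s)
im,T=snap("wrist","w1.png")
s=robot.read_state();print(s["position"],s["qd"])
```

```text
{'t': 1.4, 'qpos': array([ 0.02951233,  0.61568168, -0.11116373,  1.81693646,  0.09852225,
        0.71438747, -1.28388086]), 'qd': array([-0.87477524,  0.25117188,  0.08811874, -0.54509607, -0.06279825,
        0.27506774, -0.72089506]), 'tau': array([  2.88196206, -50.2221036 ,  -1.18929952, -11.4114064 ,
        -0.06606166,  -0.10379641,   0.73506871]), 'position': array([550.14728014, -25.15460861, 211.12037586]), 'orientation': array([ 9.77735786e-01,  2.09839689e-01, -7.33760348e-05,  1.79613526e-04]), 'contact_force': array([1.36900044, 0.1879277 , 0.20171249]), 'torque': array([-0.0099705 , -0.04165033, -0.05039501]), 'grasp_force': 0.0, 'opening': 0.9986149908839476}
[554.76495885 -13.0200415  211.24672869] [ 0.05607765 -0.02525469 -0.06394093  0.05062905 -0.00806232 -0.03993037
  0.13504861]
```

View pics/w1.png

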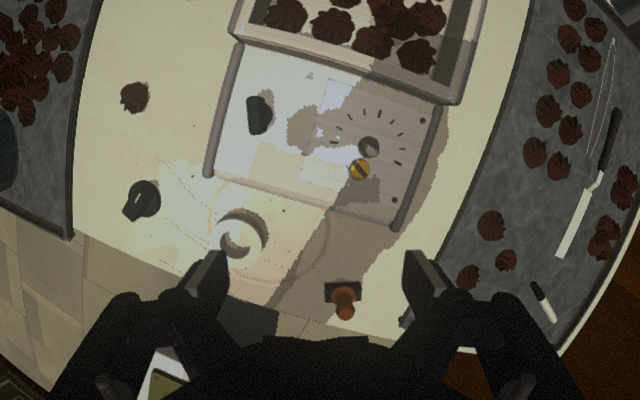

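Run:
```python
from h import *
im,T=snap("wrist","w2.png");np.savez("w2.npz",p=T[0],q=T[1]);print(T)
c=im[50:250,110:450]
cv2.imwrite("pics/w2c.png",cv2.resize(c,(800,471),interpolation=cv2.INTER_CUBIC))
```

```text
(array([554.76495885, -13.0200415 , 211.24672869]), array([ 0.97634937,  0.21613159,  0.0038552 , -0.00376669]))
```

View pics/w2c.png

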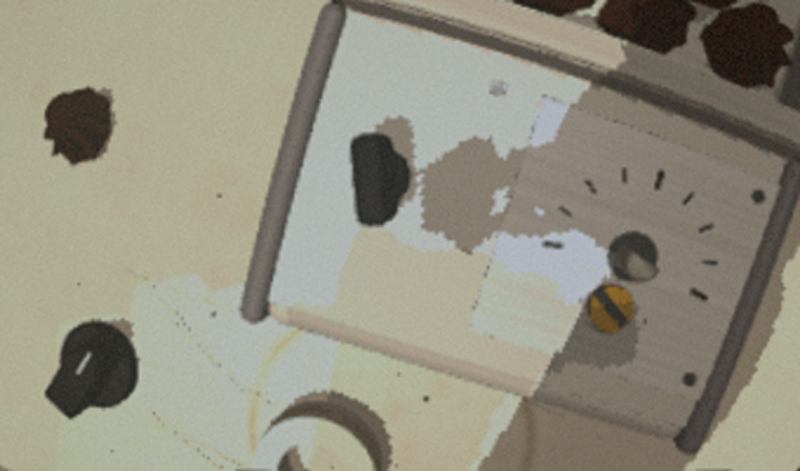

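```bash
cat >> h.py <<'E'
np.set_printoptions(precision=3,suppress=True)
def load(n):
    a=np.load(n+".npz");return cv2.imread("pics/"+n+".png"),(a["p"],a["q"])
def pca(m):
    p=np.argwhere(m)[:,::-1].astype(float);c=p.mean(0);w,v=np.linalg.eigh(np.cov((p-c).T));return c,v[:,1],np.sqrt(w)
E
python3 - <<'E'
from h import *
im,T=load("w2")
f=lambda u:np.array(u)/2.353+[110-.3,50-.3]
W=lambda u,z:plane("wrist",f(u),z,T)[:2]
tk=[(553,243),(565,211),(591,187),(625,175),(660,180),(688,198),(706,227),(710,262),(698,294)]
P=np.array([W(u,61.5) for u in tk])
x,y=P.T;A=np.c_[2*x,2*y,np.ones(9)];s=np.linalg.lstsq(A,x*x+y*y,rcond=None)[0];c=s[:2]
print("dial centre",c,"r",np.hypot(*(P-c).T));a=np.unwrap(np.arctan2(*(P-c).T[::-1]));print("ang",a,"mean",a.mean(),(a[0]+a[8])/2)
for n,p,q in(("paneledge",(475,330),(548,95)),("bolts",(690,380),(758,197)),("railL",(255,313),(335,10)),("railR",(690,440),(795,170))):
    v=W(q,61.5)-W(p,61.5);print(n,W(p,61.5),W(q,61.5),np.arctan2(v[1],v[0]))
v=W((275,308),60)-W((680,432),60);print("front",np.arctan2(v[1],v[0])-np.pi/2)
hsv=cv2.cvtColor(im,cv2.COLOR_BGR2HSV);x0,y0=map(int,f((610,308)))
R0=np.s_[y0-14:y0+15,x0-14:x0+15]
h=hsv[R0];m=(h[...,1]>130)&(h[...,0]>8)&(h[...,0]<30)
m=cv2.morphologyEx(m.astype(np.uint8),cv2.MORPH_OPEN,np.ones((2,2)))
hull=cv2.convexHull(np.argwhere(m)[:,::-1].astype(np.int32));fm=np.zeros_like(m);cv2.fillConvexPoly(fm,hull,1)
cc=pca(fm)[0]+[x0-14,y0-14];print("screw",cc,plane("wrist",cc,61,T),fm.sum())
er=cv2.erode(fm,np.ones((3,3)));sl=(er>0)&(m==0);c2,d,w=pca(sl);c2=c2+[x0-14,y0-14]
p=plane("wrist",c2-6*d,59,T);q=plane("wrist",c2+6*d,59,T);v=q-p;print("slot",sl.sum(),w,c2,np.arctan2(v[1],v[0]))
g=im.max(2);x1,y1=map(int,f((375,180)));k=(g<75)[y1-30:y1+30,x1-25:x1+25].astype(np.uint8)
print(cv2.connectedComponentsWithStats(k)[2]);
for r in g[y1-26:y1+27:2,x1-16:x1+24:1]:print(" ".join("%3d"%t for t in r))
E
```

```text
dial centre [606.468 -55.651] r [33.378 33.553 33.14  33.325 33.197 33.372 33.493 33.601 33.032]
ang [ 1.863  1.444  1.01   0.562  0.117 -0.307 -0.742 -1.19  -1.628] mean 0.12552487666818737 0.1175268589752303
paneledge [550.485 -10.387] [649.951   3.932] 0.142981541448221
bolts [ 569.84  -104.114] [653.036 -93.062] 0.13207433931459214
railL [517.831  77.979] [647.199  96.224] 0.14010605941934837
railR [ 545.332 -118.503] [ 671.376 -102.882] 0.12330770272902268
front 0.12622081191607748
screw [370.409 181.52 ] [582.558 -58.996  61.   ] 279
slot 71 [1.376 4.395] [370.437 181.577] -2.003887381883986
[[   0    0   50   60 2281]
 [  15   11   25   39  719]]
180 179 182 180 176 181 179 179 182 181 179 186 179 183 182 183 180 184 181 180 159 140 146 152 148 147 137 133 139 144 162 180 182 182 179 178 181 184 181 180
183 182 181 184 178 179 179 182 178 179 183 182 182 183 184 178 178 166 169 160 135 129 133 130 132 131 133 130 136 132 145 168 180 181 184 180 182 177 179 180
182 181 178 180 181 181 179 178 182 184 182 183 180 180 180 183 156 134 136 132 131 131 132 131 134 133 130 131 134 13
[... 3181 characters left out ...]
 183 185 183 182 185 184 182 185 182 181 185 176 142 131 132
184 180 184 180 182 184 181 185 182 180 168 157 156 141 140 148 152 147 150 157 176 183 185 183 184 183 184 183 184 182 183 179 185 183 183 173 137 132 130 132
180 180 183 184 180 181 180 183 183 176 174 176 174 176 177 178 179 173 178 176 179 176 176 182 179 180 186 180 185 186 182 180 182 185 182 178 182 181 163 154
185 180 182 182 182 182 182 180 175 176 176 174 174 175 178 177 179 178 173 178 175 178 177 175 176 178 183 181 182 185 182 183 185 183 183 184 182 183 183 182
185 183 180 184 181 183 183 177 181 178 174 178 176 176 177 177 178 174 176 173 177 179 178 177 176 175 177 178 184 182 181 182 186 184 183 180 182 178 180 183
```

Run:
```python
from h import *
im,T=load("w2")
W=lambda u,z:plane("wrist",u,z,T)[:2]
for p,q in(((259,112),(261.7,142)),((271.4,112),(273.2,142))):
    v=W(p,94)-W(q,94);print("wing",np.arctan2(v[1],v[0]))
print("top c",np.mean([W(u,94) for u in((259,108.5),(271.3,108.5),(262,144.5),(273.5,144.5))],0))
f=lambda u:np.array(u)/2.353+[110-.3,50-.3]
v=W(f((78,375)),32)-W(f((92,352)),32);print("knob yaw",np.arctan2(v[1],v[0]))
g=im.max(2);m=(g<80).astype(np.uint8);n,l,st,ce=cv2.connectedComponentsWithStats(m)
x,y=map(int,f((95,370)));i=l[y,x];print(st[i],ce[i],W(ce[i],14))
s=robot.read_state();print(s["position"],R.from_quat(s["orientation"]).as_matrix(),s["qpos"])
```

```text
wing 0.5043916129711369
wing 0.4786242621185585
top c [592.249  50.244]
knob yaw 2.850229872010429
[ 130  187   38   40 1061] [149.481 206.549] [432.418 164.779]
[552.746 -16.823 211.143] [[ 0.907  0.422  0.004]
 [ 0.422 -0.907  0.007]
 [ 0.006 -0.004 -1.   ]] [ 0.024  0.617 -0.12   1.813  0.097  0.713 -1.282]
```

Call:
play_rows:
  steps: [0.016,-0.011,0.025,0,0,-0.014,0.016,-0.011,0.025,0,0,-0.014,0.016,-0.011,0.025,0,0,-0.014,0.0163,-0.0111,0.025,0,0,-0.013,0,0,0,0,0,0]
  grip: 0.045

```text
t: 2.12
position: [587.4, 42.1, 109.5]
orientation: [0.971, 0.238, -0.002, -0.001]
contact_force: [-0.9, -1.1, 0.1]
opening: 0.528
grasp_force: 0.0
```

```bash
cat >> h.py <<'E'
def goto(x,y,z,yaw=None):
    s=robot.read_state();M=R.from_quat(s["orientation"]).as_matrix();d=M.T@(np.array([x,y,z])-s["position"])
    w=np.arctan2(M[1,0],M[0,0]);print("t",s["t"],"pos",s["position"],"yaw",w,"tilt",M[:2,2],"F",s["contact_force"],"Tq",s["torque"],"grasp",s["grasp_force"],"open",s["opening"]*85.4,"J7",s["qpos"][6])
    print("tool shift mm",d,"turn",None if yaw is None else -(yaw-w))
E
python3 -c "
from h import *
goto(592.4,50.3,67,.49)"
```

```text
t 2.125 pos [587.413  42.133 109.514] yaw 0.4805520017910215 tilt [-0.004  0.001] F [-0.921 -1.097  0.106] Tq [-0.021 -0.003  0.004] grasp 0.0 open 45.05434546195043 J7 -1.357890405170541
tool shift mm [ 8.317 -4.836 42.502] turn -0.009447998208978514
```

Call:
play_rows:
  steps: [0,0,0.003,0,0,0,0,0,0,0,0,0,0,0,0,0,0,0,0,0,0,0,0,0,0,0,0,0,0,0]

```text
t: 2.75
position: [588.6, 40.4, 108.5]
orientation: [0.972, 0.237, 0.0, 0.0]
contact_force: [-0.2, -0.7, -0.5]
opening: 0.528
grasp_force: 0.0
```

```bash
python3 -c "
from h import *
goto(592.4,50.3,67,.49)
im,T=snap('wrist','w3.png');np.savez('w3.npz',p=T[0],q=T[1])
goto(592.4,50.3,67,.49)
c=proj('wrist',[592.4,50.3,94],T);print(c)
g=im.max(2);m=(g<75).astype(np.uint8);n,l,st,ce=cv2.connectedComponentsWithStats(m)
print(l[int(c[1]),int(c[0])],st[:8])
x,y=map(int,c);x=max(x,90);y=max(y,60)
cv2.imwrite('pics/w3c.png',cv2.resize(im[max(0,y-110):y+90,x-90:x+110],None,fx=2.5,fy=2.5))
"
```

```text
t 2.75 pos [588.647  40.408 108.533] yaw 0.4776876324001806 tilt [ 0. -0.] F [-0.176 -0.75  -0.529] Tq [ 0.015 -0.012 -0.031] grasp 0.0 open 45.06278565077077 J7 -1.3589495380960623
tool shift mm [ 7.868 -7.066 41.534] turn -0.012312367599819407
t 2.8 pos [588.643  40.437 108.46 ] yaw 0.47770805328451693 tilt [ 0. -0.] F [ 0.234 -0.102  0.691] Tq [-0.052 -0.032  0.013] grasp 0.0 open 44.85540644318591 J7 -1.359010803100592
tool shift mm [ 7.861 -7.039 41.461] turn -0.01229194671548306
[302.26  232.163]
124 [[     0      0    640    400 152673]
 [     0      0     85    302   9479]
 [    45      0      1      1      1]
 [    59      0      9      5     26]
 [   206      0     17      7     38]
 [   215      0      2      1      2]
 [   304      0     77     97   3315]
 [   347      0     60     30   1389]]
```

View pics/w3c.png

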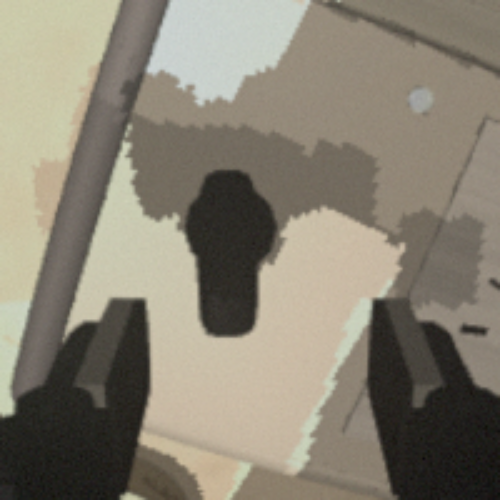

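```bash
python3 -c "
from h import *
im,T=load('w3')
M=R.from_quat(T[1]).as_matrix()
for u in((303.2,256.4),(304,190)):
  for z in(94,65): 
    p=plane('wrist',u,z,T);print(z,p,(M.T@(p-np.array([592.4,50.3,z])))[:2])
p=plane('wrist',(303.6,213),65,T);print('collar',p)
hs=proj('wrist',[592.4,50.3,65],T);print(hs)
g=im.max(2)
for y in range(180,262,4):print(y,' '.join('%3d'%t for t in g[y,280:330:2]))
"
```

```text
94 [579.28   43.172  94.   ] [-14.928   0.299]
65 [565.515  37.406  65.   ] [-29.803  -0.909]
94 [614.149  60.186  94.   ] [23.859  1.219]
65 [606.837  57.568  65.   ] [16.162  0.183]
collar [593.242  50.994  65.   ]
[303.979 214.585]
180 115 113 112 112 115 115 116 111 114 114 111 119 117 117 116 116 115 119 113 115 116 114 116 115 117
184 116 116 117 113 113 118 113 117 109 116 116 118 117 115 113 115 113 114 115 113 112 112 116 114 114
188 116 118 116 116 113 113 117 115 118 116 118 114 115 115 117 117 115 116 109 120 116 118 118 113 112
192 119 115 115 115 112 115 119  78  46  41  43  40  45  40  42  51 109 117 115 114 115 115 110 116 111
196 113 114 118 113 114 112  88  45  42  45  46  46  40  46  43  45  44 106 111 116 113 117 114 116 114
200 114 114 113 115 116 107  47  44  43  47  43  51  45  39  49  45  40  41  83 116 113 115 118 113 116
204 115 113 115 115  57  48  44  43  43  45  47  45  45  42  42  41  41  44  47  44  88 115 113 116 113
208 123 192 118  89  49  45  44  48  47  42  46  43  43  42  39  47  43  43  38  41  51 113 114 112 163
212 203 169 111  62  47  43  42  
[... 618 characters left out ...]
  47  53  44  43  49  51  48  48  49  48  43  74 203 203 203 203 202 203 201
240 201 205 199 201 198 202  63  48  52  50  48  45  46  48  50  44  42  66 203 201 202 199 204 201 201
244 202 200 203 199 204 203  68  48  55  53  55  57  45  56  48  55  42  78 202 204 201 201 200 206 204
248 201 199 198 203 201 203  90  45  63  55  54  49  48  49  51  54  49 128 205 203 203 203 200 204 204
252 201 201 201 201 201 206 166  54  50  54  45  54  53  56  51  51  54 173 206 201 205 202 202 200 205
256 202 200 203 199 202 203 204 196 166 104 104 107 100 103 129 194 204 203 200 201 202 203 200 200 203
260 200 201 205 200 204 204 200 203 203 205 204 206 204 203 205 201 204 204 203 204 197 202 204 202 201
```

Call:
play_rows:
  steps: [0.0083,-0.007,0,0,0,-0.01,0,0,0.011,0,0,0,0,0,0.015,0,0,0,0,0,0.0155,0,0,0,0,0,0,0,0,0]

```text
t: 3.42
position: [591.2, 50.1, 64.8]
orientation: [0.97, 0.241, -0.002, -0.0]
contact_force: [-0.5, -0.2, 0.3]
opening: 0.525
grasp_force: 0.0
```

Call:
play_rows:
  steps: [0,0,0,0,0,0,0,0,0,0,0,0,0,0,0,0,0,0,0,0,0,0,0,0,0,0,0,0,0,0]
  grip: 0.005

```text
t: 4.05
position: [593.2, 50.5, 67.3]
orientation: [0.97, 0.241, 0.001, 0.0]
contact_force: [-0.2, -0.7, 5.1]
opening: 0.14
grasp_force: 59.2
```

```bash
python3 -c "
from h import *
goto(592.8,50.5,67,.49)"
```

```text
t 4.05 pos [593.216  50.533  67.325] yaw 0.48773559996030347 tilt [0.001 0.   ] F [-0.243 -0.665  5.106] Tq [-0.076 -0.014  0.007] grasp 59.20051574707031 open 11.931306075614186 J7 -1.3728013181942103
tool shift mm [-0.384 -0.166  0.325] turn -0.0022644000396965236
```

Call:
play_rows:
  steps: [0,0,-0.02,0,0,0,0,0,-0.025,0,0,0,-0.02,0.0305,0,0,0,0,-0.02,0.0305,0,0,0,0,-0.02,0.0305,0,0,0,0]

```text
t: 4.68
position: [582.1, -59.4, 111.6]
orientation: [0.97, 0.242, -0.0, -0.0]
contact_force: [0.4, -0.3, -0.7]
opening: 0.139
grasp_force: 58.7
```

Call:
play_rows:
  steps: [0,0,0,0,0,-0.1625,0,0,0,0,0,-0.1625,0,0,0,0,0,-0.1625,0,0,0,0,0,-0.1625,0,0,0,0,0,0]

```text
t: 5.3
position: [582.2, -58.6, 111.5]
orientation: [0.843, 0.538, -0.0, -0.0]
contact_force: [0.5, -0.7, -1.0]
opening: 0.139
grasp_force: 58.8
```

```bash
python3 -c "
from h import *
goto(583,-58.8,94,1.138)
im,T=snap('wrist','w4.png');np.savez('w4.npz',p=T[0],q=T[1])
goto(583,-58.8,94,1.138)
c=proj('wrist',[583,-58.8,61],T);print(c)
x,y=map(int,c)
cv2.imwrite('pics/w4c.png',cv2.resize(im[y-110:y+90,x-100:x+100],None,fx=2.9,fy=2.9,interpolation=cv2.INTER_CUBIC))
"
```

```text
t 5.3 pos [582.189 -58.595 111.452] yaw 1.13588489823939 tilt [-0.001  0.   ] F [ 0.453 -0.734 -1.026] Tq [ 0.022  0.025 -0.04 ] grasp 58.7592476606369 open 11.894278420708428 J7 -0.770410295173889
tool shift mm [ 0.155  0.838 17.452] turn -0.0021151017606098055
t 5.35 pos [582.307 -58.514 111.543] yaw 1.134674325404901 tilt [-0.001  0.   ] F [-0.325 -0.284 -0.815] Tq [-0.027 -0.034 -0.04 ] grasp 58.758947253227234 open 11.938374930818602 J7 -0.7713013129163622
tool shift mm [ 0.033  0.761 17.542] turn -0.0033256745950989153
[315.803 221.79 ]
```

View pics/w4c.png

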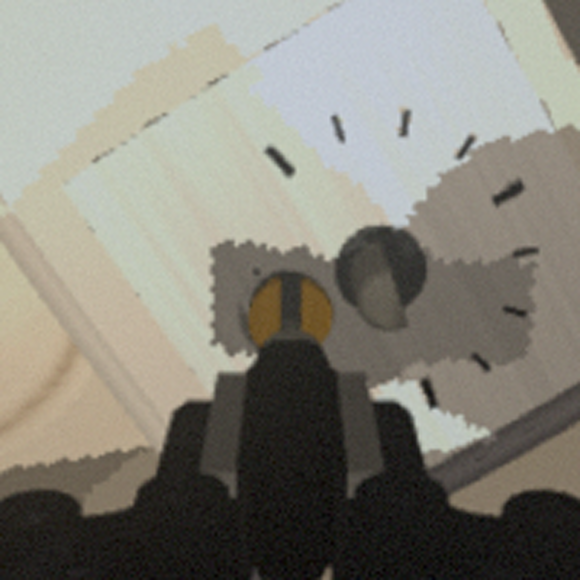

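Call:
play_rows:
  steps: [0,0.0004,0.008,0,0,0,0,0,0.004,0,0,0,0,0,0.002,0,0,0,0,0,0.002,0,0,0,0,0,0.0015,0,0,0]

```text
t: 5.98
position: [582.9, -58.5, 94.2]
orientation: [0.842, 0.539, -0.0, -0.0]
contact_force: [0.1, -0.3, 0.3]
opening: 0.138
grasp_force: 58.8
```

Call:
play_rows:
  steps: [0,0,0,0,0,0,0,0,0,0,0,0,0,0,0,0,0,0,0,0,0,0,0,0,0,0,0,0,0,0]

```text
t: 6.6
position: [582.8, -58.6, 94.3]
orientation: [0.842, 0.539, -0.0, -0.0]
contact_force: [-0.9, 0.1, 0.1]
opening: 0.138
grasp_force: 58.8
```

```bash
python3 -c "
from h import *
goto(583,-58.8,94,1.138)"
```

```text
t 6.6 pos [582.849 -58.568  94.302] yaw 1.1378237196074374 tilt [-0. -0.] F [-0.946  0.136  0.093] Tq [0.089 0.25  0.003] grasp 58.75231325626373 open 11.793049954879834 J7 -0.7798631749870053
tool shift mm [-0.147  0.235  0.302] turn -0.00017628039256245565
```

Call:
play_rows:
  steps: [0,0,0,0,0,0.15,0,0,0,0,0,0.18,0,0,0,0,0,0.18,0,0,0,0,0,0.18,0,0,0,0,0,0.18]

```text
t: 7.22
position: [582.8, -58.7, 94.3]
orientation: [0.991, 0.131, -0.0, 0.0]
contact_force: [-1.6, -0.2, -0.8]
opening: 0.142
grasp_force: 58.7
```

Call:
play_rows:
  steps: [0,0,0,0,0,0.07,0,0,0,0,0,0.05,0,0,0,0,0,0.04,0,0,0,0,0,0.03,0,0,0,0,0,0]

```text
t: 7.85
position: [582.8, -58.8, 94.3]
orientation: [0.999, 0.039, -0.0, 0.0]
contact_force: [-2.0, -0.2, -0.3]
opening: 0.139
grasp_force: 58.7
```

```bash
python3 -c "
from h import *
goto(583,-58.8,94,0.13)"
```

```text
t 7.85 pos [582.814 -58.829  94.267] yaw 0.0775952378656779 tilt [-0. -0.] F [-2.032 -0.173 -0.294] Tq [-0.276  0.334  0.027] grasp 58.73573362827301 open 11.866550184092263 J7 -1.4859146930718778
tool shift mm [ 0.188 -0.015  0.267] turn -0.0524047621343221
```

Call:
play_rows:
  steps: [0,0,0,0,0,0.03,0,0,0,0,0,0.03,0,0,0,0,0,0.03,0,0,0,0,0,0.02,0,0,0,0,0,0]

```text
t: 8.48
position: [582.8, -58.8, 94.3]
orientation: [1.0, -0.016, -0.0, 0.0]
contact_force: [-2.2, -1.5, -1.6]
opening: 0.137
grasp_force: 58.7
```

```bash
python3 -c "
from h import *
goto(583,-58.8,94,0.13)
im,T=snap('wrist','w5.png');np.savez('w5.npz',p=T[0],q=T[1])
c=proj('wrist',[582.8,-58.8,61],T);print(c)
hsv=cv2.cvtColor(im,cv2.COLOR_BGR2HSV);x0,y0=c.astype(int)
h=hsv[y0-30:y0+30,x0-30:x0+30];m=(h[...,1]>130)&(h[...,0]>8)&(h[...,0]<30)
print(m.sum())
for r in m[::1]:print(''.join('#' if t else '.' for t in r))
"
```

```text
t 8.475 pos [582.825 -58.814  94.259] yaw -0.032543979255717274 tilt [-0. -0.] F [-2.215 -1.478 -1.641] Tq [-0.491  0.413  0.06 ] grasp 58.70067894458771 open 11.669386647426377 J7 -1.5568237344470481
tool shift mm [ 0.175 -0.02   0.259] turn -0.16254397925571729
[315.596 232.199]
185
............................................................
............................................................
............................................................
............................................................
............................................................
............................................................
............................................................
............................................................
............................................................
............................................................
............................................................
............................................................
............................................................
.....................
[... 2145 characters left out ...]
.............................
............................................................
............................................................
............................................................
............................................................
............................................................
............................................................
............................................................
............................................................
............................................................
............................................................
............................................................
```

Call:
play_rows:
  steps: [0,0,0,0,0,0.04,0,0,0,0,0,0.04,0,0,0,0,0,0.04,0,0,0,0,0,0,0,0,0,0,0,0]

```text
t: 9.15
position: [582.8, -58.9, 94.3]
orientation: [0.997, -0.076, -0.0, 0.0]
contact_force: [-1.9, -3.5, -0.7]
opening: 0.142
grasp_force: 58.7
```

```bash
python3 -c "
from h import *
for i in range(3): goto(583,-58.8,94,0.13); robot.snapshot('wrist')
im,T=snap('wrist','w6.png');np.savez('w6.npz',p=T[0],q=T[1])
c=proj('wrist',[582.8,-58.8,61],T);print(c)
x,y=map(int,c)
cv2.imwrite('pics/w6c.png',cv2.resize(im[y-110:y+90,x-100:x+100],None,fx=2.9,fy=2.9,interpolation=cv2.INTER_CUBIC))
"
```

```text
t 9.15 pos [582.848 -58.872  94.27 ] yaw -0.15216862053629243 tilt [-0. -0.] F [-1.881 -3.546 -0.673] Tq [-0.844  0.565  0.173] grasp 58.73616278171539 open 12.125753720880555 J7 -1.6336437252737652
tool shift mm [ 0.139 -0.095  0.27 ] turn -0.28216862053629244
t 9.2 pos [582.842 -58.862  94.249] yaw -0.1521935651856836 tilt [-0. -0.] F [-1.697 -3.995 -1.295] Tq [-0.876  0.535  0.125] grasp 58.73561382293701 open 11.988969978010577 J7 -1.6336197901869576
tool shift mm [ 0.147 -0.085  0.249] turn -0.2821935651856836
t 9.25 pos [582.84  -58.877  94.26 ] yaw -0.15224325716804651 tilt [-0. -0.] F [-2.275 -3.832 -0.536] Tq [-0.842  0.543  0.177] grasp 58.734431862831116 open 12.053572420942846 J7 -1.6336399689863468
tool shift mm [ 0.147 -0.101  0.26 ] turn -0.28224325716804655
[315.679 232.223]
```

View pics/w6c.png

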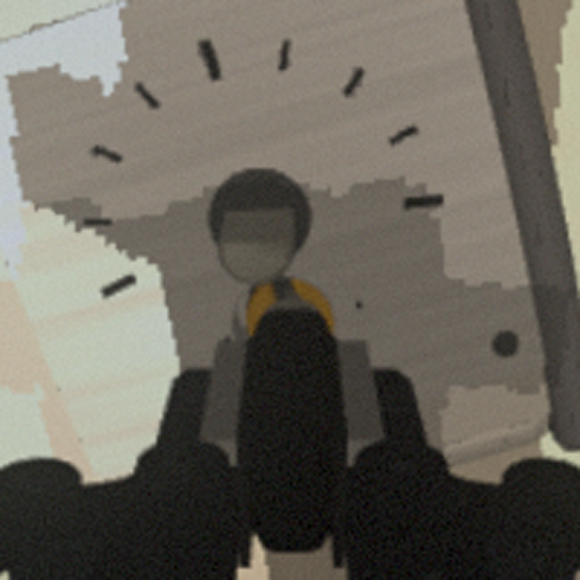

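Call:
play_rows:
  steps: [0,0,0,0,0,-0.08,0,0,0,0,0,-0.07,0,0,-0.005,0,0,0,0,0,-0.015,0,0,0,0,0,0,0,0,0]

```text
t: 9.98
position: [584.8, -57.9, 116.2]
orientation: [1.0, -0.001, 0.002, -0.0]
contact_force: [1.1, -0.1, -0.7]
opening: 0.143
grasp_force: 58.9
```

Call:
play_rows:
  steps: [0,0,0,0,0,-0.16,0,0,0,0,0,-0.165,0,0,0,0,0,-0.165,0,0,0,0,0,0,0,0,0,0,0,0]

```text
t: 10.6
position: [583.1, -58.4, 114.4]
orientation: [0.971, 0.24, 0.0, -0.0]
contact_force: [-0.1, 0.4, -0.5]
opening: 0.141
grasp_force: 58.9
```

```bash
python3 -c "
from h import *
goto(593.2,50.5,111,0.488)
im,T=snap('wrist','w7.png');np.savez('w7.npz',p=T[0],q=T[1])
goto(593.2,50.5,111,0.488)
c=proj('wrist',[582.8,-58.8,61],T);print(c)
hsv=cv2.cvtColor(im,cv2.COLOR_BGR2HSV);x0,y0=c.astype(int)
h=hsv[y0-26:y0+14,x0-30:x0+30];m=(h[...,1]>130)&(h[...,0]>8)&(h[...,0]<30)
for r in m[::1]:print(''.join('#' if t else '.' for t in r))
im,T=load('w6')
a=plane('wrist',(291.6,195.1),83.5,T);b=plane('wrist',(316,193.4),83.5,T);v=b-a;print('flat edge',a,b,'normal yaw',np.arctan2(v[1],v[0])+np.pi/2)
"
```

```text
t 10.6 pos [583.076 -58.417 114.418] yaw 0.4849981917359263 tilt [0. 0.] F [-0.086  0.387 -0.531] Tq [-0.031  0.033  0.014] grasp 58.85928511619568 open 12.038793575019207 J7 -1.2132398584339892
tool shift mm [ 59.733 -91.636   3.434] turn -0.003001808264073702
t 10.65 pos [583.068 -58.455 114.359] yaw 0.4856544423288911 tilt [ 0. -0.] F [-0.408 -0.211 -0.585] Tq [ 0.018 -0.046 -0.032] grasp 58.85917067527771 open 11.99779266746503 J7 -1.212825400580182
tool shift mm [ 59.819 -91.627   3.352] turn -0.002345557671108889
[315.379 221.32 ]
............................................................
............................................................
............................................................
............................................................
............................................................
............................................................
............................................................
............................................................
............................................................
........
[... 1276 characters left out ...]
.............#########.........########..................
.................#######.............#####..................
.................######...............###...................
..................####.................#....................
..................###.......................................
....................#.......................................
............................................................
............................................................
............................................................
............................................................
flat edge [614.396 -51.431  83.5  ] [613.378 -63.967  83.5  ] normal yaw -0.08095525329972175
```

Call:
play_rows:
  steps: [0.02,-0.0306,0,0,0,0,0.02,-0.0306,0,0,0,0,0.0198,-0.0304,0,0,0,0,0,0,0.006,0,0,0,0,0,0.006,0,0,0]

```text
t: 11.28
position: [592.7, 49.6, 101.9]
orientation: [0.971, 0.241, -0.0, 0.001]
contact_force: [-0.5, -0.3, 0.2]
opening: 0.14
grasp_force: 58.9
```

```bash
python3 -c "
from h import *
goto(593.2,50.5,67.3,0.488)"
```

```text
t 11.275 pos [592.69   49.569 101.924] yaw 0.48681243556960346 tilt [-0.    -0.001] F [-0.507 -0.348  0.171] Tq [-0.019 -0.048 -0.018] grasp 58.90913128852844 open 11.969738285044942 J7 -1.3638719082309472
tool shift mm [ 0.915 -0.619 34.623] turn -0.001187564430396526
```

Call:
play_rows:
  steps: [0.0003,0,0.006,0,0,0,0,0,0.008,0,0,0,0,0,0.009,0,0,0,0,0,0.009,0,0,0,0,0,0.0035,0,0,0]

```text
t: 11.9
position: [592.6, 50.1, 67.2]
orientation: [0.97, 0.241, -0.001, 0.0]
contact_force: [-6.3, 0.1, 28.0]
opening: 0.14
grasp_force: 63.0
```

Call:
play_rows:
  steps: [0,0,0,0,0,0,0,0,0,0,0,0,0,0,0,0,0,0,0,0,0,0,0,0,0,0,0,0,0,0]

```text
t: 12.52
position: [592.5, 50.1, 67.3]
orientation: [0.97, 0.241, -0.001, 0.0]
contact_force: [-1.8, 0.3, 6.4]
opening: 0.146
grasp_force: 59.9
```

```bash
python3 -c "
from h import *
goto(593.2,50.5,67.3,0.488)"
```

```text
t 12.525 pos [592.542  50.125  67.318] yaw 0.48758078400774585 tilt [-0.001 -0.001] F [-1.798  0.322  6.354] Tq [-0.1    0.635 -0.048] grasp 59.8818165063858 open 12.46052766635059 J7 -1.3710762459921633
tool shift mm [ 0.757 -0.023  0.017] turn -0.0004192159922541405
```

Call:
play_rows:
  steps: [0,0,0,0,0,0,0,0,0,0,0,0,0,0,0,0,0,0,0,0,-0.012,0,0,0,0,0,-0.03,0,0,0]
  grip: 0.045

```text
t: 13.15
position: [592.2, 50.4, 108.7]
orientation: [0.97, 0.242, -0.001, -0.0]
contact_force: [-0.1, -0.2, 0.1]
opening: 0.529
grasp_force: 0.0
```

Call:
play_rows:
  steps: [0,0,-0.03,0,0,0,0,0,-0.03,0,0,0,-0.02,0,-0.02,0,0,0,-0.02,0,-0.02,0,0,0,0,0,0,0,0,0]

```text
t: 13.78
position: [557.9, 30.8, 210.9]
orientation: [0.971, 0.241, 0.001, 0.001]
contact_force: [0.7, 0.2, 0.0]
opening: 0.53
grasp_force: 0.0
```

```bash
python3 -c "
from h import *
goto(432,165,100,2.85)
im,T=snap('wrist','w8.png');np.savez('w8.npz',p=T[0],q=T[1])
im2,_=snap('scene','s8.png');im3,_=snap('side','d8.png')
goto(432,165,100,2.85)
u=proj('wrist',[592.8,50.4,65],T);print(u,proj('wrist',[432,165,10],T),proj('wrist',[606.5,-55.7,83.5],T))
a=im[:, :][max(0,int(u[1])-110):int(u[1])+110,max(0,int(u[0])-120):int(u[0])+200]
x,y=map(int,proj('scene',[593,50,80]));b=im2[y-40:y+40,x-50:x+70]
x,y=map(int,proj('scene',[430,168,15]));c=im2[y-40:y+40,x-60:x+60]
a=cv2.resize(a,(480,330));b=cv2.resize(b,(320,220),interpolation=cv2.INTER_CUBIC);c=cv2.resize(c,(320,220),interpolation=cv2.INTER_CUBIC)
o=np.zeros((440,800,3),np.uint8);o[:330,:480]=a;o[:220,480:]=b;o[220:,480:]=c;cv2.imwrite('pics/c8.png',o)
"
```

```text
t 13.775 pos [557.885  30.831 210.885] yaw 0.4865003859936689 tilt [ 0.003 -0.   ] F [0.723 0.158 0.012] Tq [ 0.006 -0.018 -0.019] grasp 0.0 open 45.27699247884329 J7 -1.3252032539271916
tool shift mm [ -48.813 -177.648  110.463] turn -2.363499614006331
t 13.925 pos [558.264  32.299 208.642] yaw 0.48826737698407957 tilt [0. 0.] F [-0.001 -0.665 -0.52 ] Tq [ 0.028  0.031 -0.022] grasp 0.0 open 44.80596812627438 J7 -1.3253688871364526
tool shift mm [ -49.329 -176.407  108.639] turn -2.3617326230159206
[313.646 145.615] [174.06 214.71] [420.592 189.785]
```

View pics/c8.png

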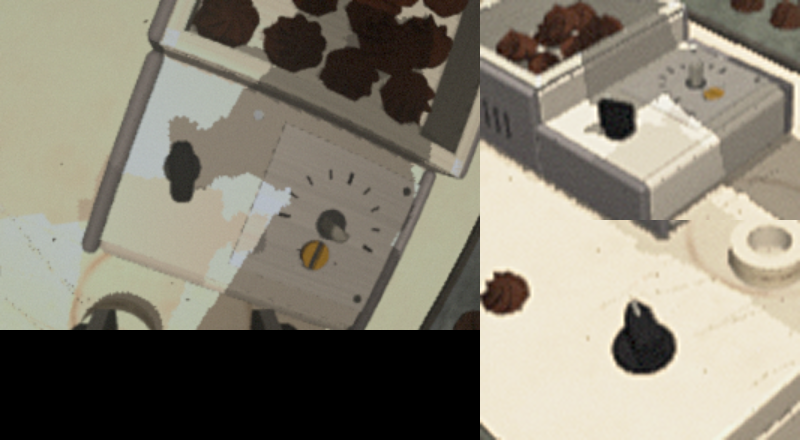

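Run:
```python
from h import *
a=np.load("w8.npz");W8=(a["p"],a["q"]);W2=load("w2")[1]
for name,fn,T in(("scene","s8",None),("side","d8",None),("wrist","w2",W2),("wrist","w8",W8)):
    im=cv2.imread("pics/"+fn+".png");g=im.max(2)
    u=proj(name,[430,168,12],T);x,y=map(int,u)
    m=(g<85).astype(np.uint8);n,l,st,ce=cv2.connectedComponentsWithStats(m)
    w=l[y-6:y+7,x-6:x+7];i=np.bincount(w[w>0]).argmax()
    X,Y,Wd,H,A=st[i];f=(l==i).astype(np.uint8)
    hull=np.zeros_like(f);cv2.fillConvexPoly(hull,cv2.convexHull(np.argwhere(f)[:,::-1].astype(np.int32)),1)
    wh=(cv2.erode(hull,np.ones((3,3)))>0)&(g>95)
    n2,l2,st2,ce2=cv2.connectedComponentsWithStats(wh.astype(np.uint8))
    print(fn,"blob",st[i],ce[i],"c@12",plane(name,ce[i],12,T)[:2])
    for j in range(1,n2):
        if st2[j,4]>3:
            c,d,s=pca(l2==j);p=plane(name,c-5*d,32,T);q=plane(name,c+5*d,32,T);v=q-p
            print("  white",st2[j,4],c,plane(name,c,32,T)[:2],"ang",np.arctan2(v[1],v[0]),s)
    if fn in("w8","s8"):
        for r in g[Y-2:Y+H+2,X-2:X+Wd+2]:print(" ".join("%3d"%t for t in r))
```

```text
s8 blob [284 267  23  26 397] [294.683 281.501] c@12 [424.114 171.777]
  white 5 [292.6 269.8] [436.809 166.017] ang 2.7322366050111366 [0.5   0.866]
239 238 235 239 237 240 242 241 221 220 216 238 245 244 241 237 238 239 239 241 239 240 239 240 240 239 239
234 236 232 239 238 242 243 233 195 157 158 181 225 243 246 242 241 239 239 239 239 240 239 240 240 239 239
234 238 239 241 240 243 244 162  96 143 140  68 110 182 226 240 244 242 240 239 239 241 239 239 241 239 238
239 239 240 240 242 246 231  92  53 125 146  75  35  65 116 180 231 244 241 240 239 239 240 240 240 239 235
240 239 240 239 243 245 180  56  29  87 155 128  44  30  36  90 192 249 242 239 239 240 240 238 237 240 239
238 240 239 240 243 246 135  36  35  72 139 168  61  37  37  63 152 236 246 241 239 239 240 237 236 239 240
239 240 239 239 244 247  96  32  37  42  89 143  60  41  37  37  85 192 249 245 241 240 240 241 239 239 240
238 238 239 241 245 251  85  22  41  38  44  61  43  43  38  34  67 151 237 247 242 237 239 240 238 240 239
239 240 240 240 245 249  80  26  46  40  43  40  43  42  43  35  39  85 169 247 247 24
[... 10490 characters left out ...]
 184 179 180 180 183 187 189 184 160 122  69  54  54  80 117 158 185 186 187 187 187 188 186 189 189 185 190 187 189 184 185 188 185 188 188 187 188 184 190 189 187 183 187
181 175 180 184 181 182 184 190 188 187 173 114  84  89 141 181 190 188 189 189 188 187 190 189 189 186 190 186 188 187 190 185 190 187 186 186 188 188 190 189 187 188 188 187
181 186 179 181 178 183 186 185 184 185 187 177 155 164 182 189 190 189 187 187 187 188 187 186 188 190 187 186 183 188 186 184 188 186 185 187 187 188 186 187 185 189 189 188
179 180 178 182 185 187 188 189 185 187 185 188 186 185 185 186 185 187 189 187 190 187 185 185 189 186 186 187 190 187 190 187 190 184 188 185 187 186 186 186 188 185 190 187
```

Call:
play_rows:
  steps: [-0.0123,-0.045,0.015,0,0,0,-0.0123,-0.045,0.015,0,0,0,-0.0123,-0.045,0.015,0,0,0,-0.0123,-0.045,0.015,0,0,0,0,0,0,0,0,-0.18]

```text
t: 14.55
position: [426.3, 172.0, 147.1]
orientation: [0.942, 0.334, -0.002, -0.001]
contact_force: [0.5, -0.6, 0.5]
opening: 0.524
grasp_force: 0.0
```

Call:
play_rows:
  steps: [0,0,0,0,0,-0.18,0,0,0,0,0,-0.18,0,0,0,0,0,-0.18,0,0,0,0,0,-0.18,0,0,0,0,0,-0.18]

```text
t: 15.18
position: [430.2, 168.4, 148.0]
orientation: [0.706, 0.708, -0.0, -0.0]
contact_force: [0.5, -1.0, 0.5]
opening: 0.524
grasp_force: 0.0
```

Call:
play_rows:
  steps: [0,0,0,0,0,-0.18,0,0,0,0,0,-0.18,0,0,0,0,0,-0.18,0,0,0,0,0,-0.18,0,0,0,0,0,-0.18]

```text
t: 15.8
position: [430.2, 168.4, 148.1]
orientation: [0.328, 0.945, 0.0, -0.001]
contact_force: [0.3, 0.4, 0.4]
opening: 0.527
grasp_force: 0.0
```

Call:
play_rows:
  steps: [0,0,0.01,0,0,-0.18,0,0,0.01,0,0,-0.18,0,0,0.005,0,0,0,0,0,0,0,0,0,0,0,0,0,0,0]

```text
t: 16.42
position: [430.2, 168.0, 123.9]
orientation: [0.157, 0.988, 0.0, 0.0]
contact_force: [-0.0, -0.4, -0.2]
opening: 0.531
grasp_force: 0.0
```

```bash
python3 -c "
from h import *
goto(430,168,11,2.83)
im,T=snap('wrist','w9.png');np.savez('w9.npz',p=T[0],q=T[1])
goto(430,168,11,2.83)
g=im.max(2);u=proj('wrist',[430,168,12],T);print('pred',u);x,y=map(int,u)
m=(g<85).astype(np.uint8);n,l,st,ce=cv2.connectedComponentsWithStats(m)
i=np.bincount(l[y-8:y+9,x-8:x+9].ravel())[1:].argmax()+1;print(st[i],ce[i])
X,Y,Wd,H,A=st[i];f=(l==i)
for r in g[Y-2:Y+H+2:2,max(0,X-2):X+Wd+2:2][:60]:print(' '.join('%3d'%t for t in r))
"
```

```text
t 16.425 pos [430.152 167.989 123.916] yaw 2.826308876422958 tilt [0. 0.] F [-0.039 -0.39  -0.176] Tq [ 0.011  0.003 -0.007] grasp 0.0 open 45.362665523627065 J7 -0.13120728044176752
tool shift mm [  0.186  -0.056 112.916] turn -0.0036911235770422657
t 16.475 pos [430.179 167.94  124.03 ] yaw 2.826752425262419 tilt [0.001 0.   ] F [-0.405  0.136 -0.042] Tq [-0.043 -0.001 -0.009] grasp 0.0 open 44.93487785473142 J7 -0.13092886647862695
tool shift mm [  0.254  -0.027 113.029] turn -0.0032475747375810826
pred [314.654 194.992]
[ 287  164   56   64 2484] [314.866 192.349]
183 182 181 183 185 181 185 180 182 182 181 183 181 174 175 173 175 175 177 179 176 178 173 173 173 172 172 174 173 172
185 187 181 182 184 183 185 184 182 181 168 126 107  85  89  71  88  85 115 141 163 176 176 173 171 171 172 175 174 173
180 184 182 183 184 185 183 181 164 121  54  45  45  46  43  50  44  45  47  49  61 122 162 175 172 172 174 173 173 171
182 183 181 182 180 183 180  97  49  41  47  52  45  46  51  49  49  44  49  45  40  44  55 132 169 173 172 174 172 174
178 184 181 180 184 180 102  48  49  44  51  
[... 2854 characters left out ...]
 178 177 176 176 160  59  46  41  44  56 161  61  43  47  40  78 163 187 178 181 180 179 178 178 180
185 187 184 183 185 183 187 187 186 184 126  49  46  45  61 164  54  43  45  50 152 186 178 180 182 180 182 184 183 184
186 186 183 184 184 188 187 186 186 185 184 111  40  44  58 164  54  46  47 103 185 179 181 183 181 181 178 180 178 180
182 172 188 185 183 187 180 186 184 181 188 185  73  41  55 161  56  35 103 178 180 181 179 181 177 179 179 181 179 176
135 151 133 148 183 188 184 180 185 185 184 186 158  62  44 110  46  56 163 177 179 182 183 182 179 179 179 167 127 128
132 132 130 175 184 186 183 182 187 184 185 183 187 165 134 131 132 158 184 180 180 181 177 180 180 179 181 174 128 126
```

```bash
python3 -c "
from h import *
im,T=load('w9');M=R.from_quat(T[1]).as_matrix()
L=lambda u,z:(M.T@(plane('wrist',u,z,T)-T[0]))[:2]
for z in(4,8):
  print(z,'centre',L((315,192),z),'L',L((287.8,193),z),'R',L((342.8,193),z),'top',L((315,163.7),z))
print('tip',L((315,227.5),32),'line top',L((315,207.5),32))
"
```

```text
4 centre [0.639 0.228] L [ -0.262 -23.721] R [-0.251 24.704] top [25.827  0.231]
8 centre [1.736 0.234] L [  0.848 -23.35 ] R [ 0.859 24.335] top [26.539  0.236]
tip [-21.607   0.263] line top [-4.468  0.265]
```

Call:
play_rows:
  steps: [0.0004,0.0003,0.025,0,0,0,0,0,0.028,0,0,0,0,0,0.028,0,0,0,0,0,0.022,0,0,0,0,0,0.0095,0,0,0]

```text
t: 17.1
position: [429.6, 168.3, 10.5]
orientation: [0.156, 0.988, -0.0, -0.0]
contact_force: [0.0, 0.2, -0.1]
opening: 0.532
grasp_force: 0.0
```

Call:
play_rows:
  steps: [0,0,0,0,0,0,0,0,0,0,0,0,0,0,0,0,0,0,0,0,0,0,0,0,0,0,0,0,0,0]
  grip: 0.005

```text
t: 17.73
position: [430.0, 168.1, 11.6]
orientation: [0.156, 0.988, 0.0, 0.0]
contact_force: [0.2, -0.4, 3.5]
opening: 0.24
grasp_force: 60.1
```

```bash
python3 -c "
from h import *
goto(430,168,11,2.83)"
```

```text
t 17.725 pos [430.02  168.136  11.633] yaw 2.8274981919641067 tilt [0.001 0.   ] F [ 0.181 -0.44   3.464] Tq [-0.076 -0.012  0.071] grasp 60.1343035697937 open 20.529420687857996 J7 -0.5585659194606358
tool shift mm [-0.023 -0.136  0.633] turn -0.0025018080358933936
```

Call:
play_rows:
  steps: [0,0,-0.02,0,0,0,0,0,-0.035,0,0,0,0,0,-0.035,0,0,0,0,0,-0.03,0,0,0,0,0,0,0,0,0]

```text
t: 18.35
position: [430.7, 168.5, 132.9]
orientation: [0.157, 0.988, 0.001, 0.001]
contact_force: [0.1, 0.5, -0.3]
opening: 0.244
grasp_force: 59.6
```

```bash
python3 -c "
from h import *
goto(606.6,-55.8,131,np.pi-.08)
for n in('w6','w7'):
  im,T=load(n);g=cv2.cvtColor(im,cv2.COLOR_BGR2GRAY)
  u=proj('wrist',[606.6,-55.8,83.5],T);v=proj('wrist',[606.6,-55.8,61.5],T);print(n,u,v)
  x,y=map(int,u);print(x-20,y-26)
  for r in g[y-26:y+18:1,x-20:x+20]:print(' '.join('%3d'%t for t in r))
"
```

```text
t 18.35 pos [430.695 168.517 132.863] yaw 2.8269993886447797 tilt [0.003 0.002] F [ 0.127  0.454 -0.289] Tq [-0.009 -0.03  -0.002] grasp 59.60307776927948 open 20.82472274889647 J7 -0.09112889983992692
tool shift mm [-236.677 -158.884    2.027] turn -0.2345932649450133
w6 [301.544 206.054] [303.139 194.518]
281 180
133 132 134 134 134 134 132 131 135 132 134 130 131 134 131 134 132 113  96  84  77  78  75  74  75  79  81  80  87 111 127 132 130 128 127 132 132 133 129 130
130 134 134 130 131 134 130 134 133 134 130 132 132 126 109 101  96  82  72  56  52  52  56  58  52  56  60  58  64  80  92  96 120 131 129 127 128 129 132 132
133 133 131 133 128 131 132 133 135 131 137 129 124 107  78  73  61  58  52  58  53  53  58  53  50  55  55  56  56  53  57  63  95 115 125 131 129 127 130 126
132 132 132 132 135 133 131 133 135 132 133 123 108  77  57  59  56  59  53  51  58  56  50  47  48  58  50  44  51  50  52  48  62  79 103 125 132 129 128 132
133 132 133 130 136 133 133 135 131 132 126  97  70  58  56  59  54  50  53  54  53  46  47  52  53  44  50  48  47  49  54  58  55  57  72  97
[... 12643 characters left out ...]
  95  98  99  95  99  94  97  93  96  97  95  96  95  98 102
118 105 103  87  84  78  71  56  45  45  47  45  42  56  72  88  92  92  93  90  89  92  98 100  99  94 100  98  95  97  96  94  94  96  93  96  92  95  95  96
150 145 145  98  82  78  68  52  46  46  48  44  49  56  74  80  90  96 101  95  96  99  98  99  95 100 103  96  99  97  97  97  99  95  94  96  96  93  95  97
149 150 147 135  99  78  68  64  47  48  43  47  54  69  79  84  90  93 100  99  96 100  99  96  97 101  93  90  98  97  97  94  98  97  96  93  95  95  96  98
148 149 149 143 106  75  63  54  46  40  47  52  60  75  85  87  87  87  94 102 100  97  96  99  96  92  93  97  93  97  99  99  99  96  96  97  98 101 100  98
```

```bash
python3 -c "
from h import *
D={'w6':((281,180),[(12,25.3),(17,25.4),(22,25.8),(28,26.6)],[(12,14.6),(20,14.4),(27,14.1),(32,13.7)]),
'w7':((309,170),[(13,22),(16,23.2),(19,25),(21,26.5),(23,28),(25,30)],[(12,12),(14,13.4),(18,16.2),(21,18.4),(24,20.3),(27,22.5),(29,24.4)])}
for n,(o,t,b) in D.items():
  im,T=load(n)
  for nm,P,z in(('tip',t,83.5),('base',b,62)):
    Q=np.array([plane('wrist',np.array(p)+o,z,T)[:2] for p in P]);c=Q.mean(0);v=np.linalg.svd(Q-c)[2][0];nn=np.array([-v[1],v[0]]);nn*=np.sign(nn[0])
    print(n,nm,c,'normal',np.arctan2(nn[1],nn[0]),'dist from axis',nn@(c-[606.6,-55.8]))
goto(606.6,-55.8,131,np.pi-.12)
"
```

```text
w6 tip [606.812 -55.416] normal -0.2375960225756411 dist from axis 0.1156645922516417
w6 base [606.875 -56.222] normal -0.10724872312595886 dist from axis 0.318405060842337
w7 tip [607.04  -55.072] normal -0.11823246296209398 dist from axis 0.35106756973061576
w7 base [606.916 -57.044] normal -0.1461763250710065 dist from axis 0.4937870694411931
t 18.35 pos [430.695 168.517 132.863] yaw 2.8269993886447797 tilt [0.003 0.002] F [ 0.127  0.454 -0.289] Tq [-0.009 -0.03  -0.002] grasp 59.60307776927948 open 20.82472274889647 J7 -0.09112889983992692
tool shift mm [-236.677 -158.884    2.027] turn -0.19459326494501328
```

```bash
python3 -c "
from h import *
from scipy.optimize import least_squares
D={'w6':((281,180),[(9,27),(9.3,29),(9.8,31.5),(11,34),(13.2,36),(15.5,38),(34.8,29),(34,31),(33,33),(31.7,35)]),
'w7':((309,170),[(8.2,31),(9,32.5),(10,34),(11.3,35.3),(14,37.6),(17,38.8),(21,39),(24,38.2),(26,37),(27.5,36),(28.7,35),(29.8,33),(30.6,31)])}
for n,(o,t) in D.items():
  im,T=load(n)
  for z in(82.5,):
    Q=np.array([plane('wrist',np.array(p)+o,z,T)[:2] for p in t])
    r=least_squares(lambda c:np.hypot(*(Q-c).T)-7,[606,-56]);print(n,z,r.x,np.sqrt((r.fun**2).mean()))
    r=least_squares(lambda c:np.hypot(*(Q-c[:2]).T)-c[2],[606,-56,7]);print(r.x)
"
```

```text
w6 82.5 [605.912 -56.315] 0.16548692830550768
[605.443 -56.223   6.721]
w7 82.5 [605.897 -55.846] 0.10165235142412028
[605.679 -55.953   6.818]
```

Call:
play_rows:
  steps: [-0.0395,-0.0265,0,0,0,0,-0.0395,-0.0265,0,0,0,0,-0.0395,-0.0265,0,0,0,0,-0.0395,-0.0265,0,0,0,0,-0.0395,-0.0265,0,0,0,0]

```text
t: 18.98
position: [576.8, -20.6, 129.9]
orientation: [0.156, 0.988, -0.0, -0.001]
contact_force: [-0.1, -0.4, -0.5]
opening: 0.244
grasp_force: 59.6
```

Call:
play_rows:
  steps: [-0.0393,-0.0263,0,0,0,0,0,0,0,0,0,-0.087,0,0,0,0,0,-0.086,0,0,0,0,0,0,0,0,0,0,0,0]

```text
t: 19.6
position: [605.5, -56.0, 130.5]
orientation: [0.071, 0.997, -0.0, -0.001]
contact_force: [-0.6, 0.5, 0.3]
opening: 0.244
grasp_force: 59.6
```

```bash
python3 -c "
from h import *
goto(606.1,-56,97,3.0)
im,T=snap('wrist','w10.png');np.savez('w10.npz',p=T[0],q=T[1])
goto(606.1,-56,97,3.0)
print(proj('wrist',[606.1,-56,83.5],T))
"
```

```text
t 19.6 pos [605.465 -56.038 130.513] yaw 2.99981679857567 tilt [-0.001 -0.   ] F [-0.599  0.521  0.317] Tq [-0.031 -0.044 -0.024] grasp 59.57849744707346 open 20.827039136908766 J7 0.7487526334221034
tool shift mm [-0.66   0.148 33.512] turn -0.00018320142432992625
t 19.65 pos [605.61  -55.932 130.773] yaw 3.000128944056278 tilt [-0.001 -0.   ] F [0.048 0.602 0.331] Tq [ 0.032 -0.018 -0.023] grasp 59.582920745015144 open 20.57494684541871 J7 0.749063928194222
tool shift mm [-0.518  0.019 33.773] turn 0.00012894405627816852
[314.881 223.325]
```

Call:
play_rows:
  steps: [-0.0004,0,0.009,0,0,0,0,0,0.012,0,0,0,0,0,0.009,0,0,0,0,0,0.003,0,0,0,0,0,0,0,0,0]

```text
t: 20.27
position: [606.2, -56.0, 98.1]
orientation: [0.07, 0.998, 0.0, -0.0]
contact_force: [0.1, 0.3, 0.0]
opening: 0.241
grasp_force: 59.6
```

Call:
play_rows:
  steps: [0,0,0.002,0,0,0,0,0,0.002,0,0,0,0,0,0.002,0,0,0,0,0,0,0,0,0,0,0,0,0,0,0]

```text
t: 20.9
position: [606.3, -56.1, 92.3]
orientation: [0.07, 0.998, -0.0, 0.0]
contact_force: [-0.6, -0.1, -0.3]
opening: 0.247
grasp_force: 59.6
```

```bash
python3 -c "
from h import *
goto(606.1,-56,79.1,3.0)
"
```

```text
t 20.9 pos [606.349 -56.082  92.35 ] yaw 3.000851887410791 tilt [ 0. -0.] F [-0.552 -0.111 -0.293] Tq [ 0.009 -0.023 -0.035] grasp 59.58907853811979 open 21.102821973422316 J7 0.7083600410445579
tool shift mm [ 0.259  0.047 13.25 ] turn 0.0008518874107910079
```

Call:
play_rows:
  steps: [0,0,0.003,0,0,0,0,0,0.003,0,0,0,0,0,0.003,0,0,0,0,0,0.003,0,0,0,0,0,0,0,0,0]

```text
t: 21.52
position: [606.1, -56.2, 80.0]
orientation: [0.07, 0.998, -0.0, -0.0]
contact_force: [0.2, 0.0, 0.1]
opening: 0.242
grasp_force: 59.6
```

Call:
play_rows:
  steps: [0,0,0.001,0,0,0,0,0,0.001,0,0,0,0,0,0.001,0,0,0,0,0,0,0,0,0,0,0,0,0,0,0]

```text
t: 22.15
position: [606.5, -56.0, 77.6]
orientation: [0.07, 0.998, -0.0, 0.0]
contact_force: [-1.2, 0.4, 5.5]
opening: 0.238
grasp_force: 60.2
```

```bash
python3 -c "
from h import *
goto(606.1,-56,75.1,3.0)
"
```

```text
t 22.15 pos [606.46  -56.044  77.599] yaw 3.000808498252433 tilt [ 0. -0.] F [-1.158  0.43   5.472] Tq [-0.03   0.217  0.002] grasp 60.151774138212204 open 20.355818057692094 J7 0.6917462587031635
tool shift mm [ 0.363 -0.007  2.499] turn 0.0008084982524327877
```

Call:
play_rows:
  steps: [0,0,0.001,0,0,0,0,0,0.001,0,0,0,0,0,0.001,0,0,0,0,0,0.0005,0,0,0,0,0,0,0,0,0]

```text
t: 22.78
position: [606.5, -56.0, 75.0]
orientation: [0.07, 0.998, -0.0, 0.0]
contact_force: [-2.9, 0.1, 12.5]
opening: 0.24
grasp_force: 61.3
```

```bash
python3 -c "
from h import *
goto(606.1,-56,75.1,3.0)
"
```

```text
t 22.775 pos [606.541 -56.026  74.965] yaw 3.0007851751983003 tilt [ 0.001 -0.001] F [-2.865  0.104 12.49 ] Tq [-0.153  0.706 -0.03 ] grasp 61.254543252289295 open 20.51401005409382 J7 0.6878706933599305
tool shift mm [ 0.44  -0.036 -0.136] turn 0.0007851751983003474
```

Call:
play_rows:
  steps: [0,0,0,0,0,0,0,0,0,0,0,0,0,0,0,0,0,0,0,0,0,0,0,0,0,0,0,0,0,0]

```text
t: 23.4
position: [606.6, -56.0, 75.0]
orientation: [0.07, 0.998, -0.0, 0.0]
contact_force: [-2.4, -0.7, 11.5]
opening: 0.24
grasp_force: 61.3
```

```bash
python3 -c "
from h import *
goto(606.1,-56,75.1,3.0)
print(robot.hand_in())
"
```

```text
t 23.4 pos [606.565 -55.999  74.991] yaw 3.000790091576472 tilt [ 0.001 -0.   ] F [-2.362 -0.694 11.529] Tq [-0.155  0.661 -0.012] grasp 61.252975054085255 open 20.460680428477993 J7 0.6878555189776429
tool shift mm [ 0.46  -0.066 -0.109] turn 0.0007900915764720295
the job is handed in; nothing more can be done
None
```

I handed the job in at 23.4 s and no verdict came back; by force and height readings and camera images, the screw is at its stop, the key is fully down in its hole, and the knob is on the shaft, held pressed to the bottom at about 11.5 N.

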